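# Index the spindle wheel and clamp it

## Robot

A 7-joint arm with a two-finger parallel gripper is mounted at the origin on the work surface. World frame = base frame: x ahead of the robot, y to its left, z up, the work surface at z = 0. Lengths are in m, angles in degrees, forces in N, time in s.
With the tool pointing down it reaches from about 0.4 to 0.9 m from the base axis. Payload 5.5 kg.
Tool frame: the origin (TCP) lies at the very end of the fingers, on their centre line; the grasp point (between the pads) lies 19 mm behind it (ctrl.grip_depth is the distance from the TCP to the grasp point, in m); z points along the fingers, y is the line along which they close (so a half turn about z gives the same grasp; the last joint's range is limited). The gripper opens to 85 mm and grips with 20 to 120 N. Pads are 22 mm wide; open, the fingers measure 114 mm over their backs; the gripper's body (76 mm by 85 mm) begins 54 mm behind the grasp point. The pads swing forward as they close: fully open they stand 13 mm farther back than shut.
Start: joints at [82.345, 28.699, -24.465, 88.831, 12.651, 65.22, -12.049], TCP at [0.251, -0.599, 0.231] pointing down, gripper open.
Joint ranges: [-164.97, 164.97], [-17.58, 116.51], [-87.97, 89.64], [11.32, 138.91], [-80.73, 260.73], [10.89, 115.49], [-147.41, 147.41]. Speed limits (degrees/s): [147.25, 147.25, 180, 180, 180, 180, 180].

## Interface

Orientations are given as a 3x3 rotation matrix whose columns are the frame's x, y, z axes.
In Python, from plant import ctrl, viewer, models gives the robot as it stands.
- The arm moves only by the tool apply_moves, never from a script. Its arguments are lists of equal length, an entry for each row: "twist": the turn, a rotation vector about the world's x, y, z in rad, a list of three; "offset": the shift along the world's x, y, z in units of 25 mm (1.0 is 25 mm), a list of three; "grip": the closure in counts, from 0 (fully open) to 255 (shut). In form: {"twist": [[ax, ay, az], ...], "offset": [[x, y, z], ...], "grip": [grip, ...]}. A call has 1 to 12 rows; each row is the pose to reach, as a shift and turn from the pose commanded when the call began; what a row does not reach only later rows make up. A row lasts 1/10 s, in which the tool goes at most 50 mm and 8.59 degrees, less where a joint would pass 70% of its speed; a pose out of reach is approached as far as the arm can. A call with a gripper value outside its range is refused whole. The fingers move at their own pace and stop on an object; the grip force is fixed at half the most. Time passes only in rows, so rows that repeat a pose let the fingers close. It gives the time, the measured TCP pose, the force, the opening and the grip force at its end, in the units of the state.
- ctrl.observe(): the state, without advancing time (a new reading comes with each control period).
- viewer.capture(name): name is "scene" or "top"; returns the picture (400x640x3 uint8, red, green, blue); there is no depth.
- viewer.calibration(name): a dict with "camera_matrix" (3x3 intrinsics, pixels), "pose" (4x4, takes a point from camera to world coordinates). Camera axes: x right, y down, z forward; pixel columns grow to the right and rows downward; lengths in m; the calibration is good to about 2 mm. A picture is of the moment at which its call begins. calibration takes no time and is no camera call.
- ctrl.close_job(): hands the job in; it is judged then, once.
Trained networks look in the newest picture that a camera, given by its name, has taken for a name from the list of things; names that differ only in an ending like _2 or _b are one class to them, and where a whole thing is asked for, a point or a joint stands for the part that bears it (a point fixed in the world has none). Each returns a list of dicts, best first, with "conf" (0 to 1); they miss things now and then, are a little off and sometimes report something else, mostly with a low value. They report only what shows in the picture. A call takes as long as a camera call.
- models.silhouettes(camera, query): "region" (400x640 bool, what is visible of it).
- models.landmark_of(camera, query): "at" ([x, y, z] in m, in world coordinates, good to about 4 mm: a listed point, or the origin of a listed thing).
The state is a dict: "time_s": time; "joint_pos": joint angles; "qvel": joint speeds; "joint_efforts": joint torques, N m; "position": TCP position; "eef_rot": TCP orientation; "ft_force": force on the tool from outside, world axes, zero at the start; "ft_torque": the same for the moment, N m; "opening": finger opening in m; "gripper_force": force on a finger pad.
Only numpy, scipy, OpenCV 4.12 (cv2) and the standard library are available. Lean on these libraries where they do the work, as an engineer would, in place of code of your own. Each camera call takes 0.05 s, during which the arm holds its last target. There are 200 camera calls.

## Task

On the white indexing fixture, push the four-armed wheel round by one of its arms until its long pointed arm points straight at the tall thin index pin, and then push the clamp lever round, away from its open position, until it rests against its stop. Push gently with the closed fingers and grip nothing; turn the wheel only while the clamp is still open. Leave the index pin, the short stop and everything else on the bench standing where they are.

Things in the scene. Friction and masses are not known exactly. Their poses are not given: they have to be found in the camera images.
- hub (a point): Centre of the four-armed steel wheel, on its upright axis at the arms' mid-height, 57 mm above the bench. Turns with the wheel: x along the pointed arm, z up. Hub 52 mm wide. Arms at 90 degrees: one flat bar 14 mm wide and high, 120 mm long from the axis, ending in a point; three round rods 13 mm thick, 100 mm long from the axis, with black balls 22 mm wide on their ends.
- fixture: The white fixture fixed to the bench that carries wheel and clamp; origin on the wheel's axis at bench height, turned by -0.2 to 0.35 rad. Column 54 mm wide on a foot 120 mm wide, 18 mm high; a 12 mm high bar runs to the clamp post; below the arms all else is open space. A wooden finial 32 mm wide stands on the hub, its top 110 mm above the bench.
- wheel (a joint): Turn of the wheel in rad, counter-clockwise from above positive, limits -3 and 3; 0 when the pointed arm lies along the fixture's x axis. It starts within 0.3 of 0, pointing away from the robot between pin and short stop. It turns stiffly (about 0.14 N m, some 2 N on an arm) and stays where it is left.
- pointer_tip (a point): The point of the long arm, 120 mm from the axis, at the arms' mid-height.
- pin_top (a point): Top centre of the index pin, the aim: a plain steel pin 14 mm thick, its top 85 mm above the bench, on a loose steel block 40 x 40 x 24 mm, 0.9 kg. It stands to one side of the wheel's far half, 145 to 205 mm from the axis.
- stop_top (a point): Top centre of the short stop, not the aim: a stout steel stub 28 mm thick, its top 46 mm above the bench, on a block like the pin's. It stands on the other side; which of them is left and which right varies.
- clamp_pivot (a point): Upright pivot axis of the clamp lever, right of the wheel and a little nearer the robot, 56.5 mm above the bench; x axis along the lever to its ball. Dark steel bar 12 mm wide, 55.5 to 67.5 mm above the bench, reaching 85 mm from the pivot to a black ball 22 mm wide. Pivot boss 36 mm wide; its post has a foot 64 mm wide, 14 mm high; otherwise open under the lever.
- clamp_ball (a point): Outer end of the clamp lever: a point in its black ball, 85 mm from the pivot axis and 56.5 mm above the bench.
- clamp (a joint): Swing of the clamp lever in rad, counter-clockwise from above positive: 0 fully open (end to the right and a little towards the robot), 1.5 clamped, against its stop, a thin dark upright pin (end away from the robot). It starts between 0 and 0.3, turns stiffly (0.11 N m, about 2 N) and stays where it is left.
- wax_tin: Bystander: closed aluminium tin, 48 mm wide, 38 mm high, beyond the wheel; origin under its centre.
- drawer_knob: Bystander: small turned wooden knob, 40 mm wide, 43 mm high, left of the wheel; origin under its centre.
- offcut: Bystander: dark wooden block 50 x 45 x 28 mm, beyond the clamp lever on the right; origin under its centre.

How it is judged (in metres and radians):
On the way, in this order (a step that is already met when the one before it is completed fails the run):
1. the pointed arm points at the index pin and rests, with the clamp still open (below 0.6 rad) (y of pin_top in the frame of hub between -0.01 and 0.01 m and x of pin_top in the frame of hub above 0.05 m and velocity of joint wheel between -0.05 and 0.05 rad/s and value of joint clamp below 0.6 rad), for 0.3 s.
2. the clamp lever is against its stop (value of joint clamp above 1.4 rad), for 0.2 s.
At the end, for the whole second after the job is handed in: The line along the pointed arm passes within 10 mm of the index pin's axis, on the pointed side, with the wheel at rest; the clamp lever is within 0.1 rad of its stop (joint above 1.4); pin and stop are within 12 mm, and the bystanders within 30 mm, of where they were (y of pin_top in the frame of hub between -0.01 and 0.01 m and x of pin_top in the frame of hub above 0.05 m and velocity of joint wheel between -0.05 and 0.05 rad/s and value of joint clamp above 1.4 rad and distance of each of pin_top, stop_top from where it was at the start of the episode below 0.012 m and distance of each of wax_tin, drawer_knob, offcut, bowl, mug, sanding_block, gouge from where it was at the start of the episode below 0.03 m); the robot touches nothing.
It fails at once if the index pin or the short stop was pushed away, lifted or knocked (over 12 mm) (distance of any of pin_top, stop_top from where it was at the start of the episode above 0.012 m).
It fails at once if something else on the bench was moved or lifted by more than 30 mm (distance of any of wax_tin, drawer_knob, offcut, bowl, mug, sanding_block, gouge from where it was at the start of the episode above 0.03 m).
It fails at once if the wheel was turned while the clamp was on (value of joint clamp above 1 rad and (velocity of joint wheel above 0.15 rad/s or velocity of joint wheel below -0.15 rad/s)).
It fails at once if the wheel or the lever was gripped or forced (over 35 N) (contact force between the fingers and wheel above 35 N or contact force between the fingers and clamp above 35 N).
It also fails if it takes over 58 s, if anything falls off the work surface, if the arm or the gripper's body presses on something with over 40 N, if the wrist force passes 120 N, or if a joint passes its speed limit or range.

## Working session

There is one attempt and no reset: what is moved stays moved. The work goes in short steps, Python scripts to look and compute and a tool call to move; the robot and the scene stay as the last step left them, time stands still between calls to the robot, and variables do not carry over. Pictures are saved under pics/ and viewed, at most 10 in all, crops included, and the job is handed in when it is done.

Besides the shell and the picture viewer there is one more tool, called after "Call:" in YAML: its name, and indented under it one key for each argument. apply_moves: Moves the arm, as the interface text tells. Its arguments: {"type":"object","properties":{"twist":{"type":"array","items":{"type":"array","items":{"type":"number"}}},"offset":{"type":"array","items":{"type":"array","items":{"type":"number"}}},"grip":{"type":"array","items":{"type":"number"}}},"required":["twist","offset","grip"]}

```bash
mkdir -p pics
cat > h.py <<'E'
from plant import ctrl, viewer, models
import numpy as np, cv2
np.set_printoptions(precision=4,suppress=True)
def snap(cam,name,crop=None):
    im=viewer.capture(cam)
    if crop: 
        a,b,c,d=crop; im=cv2.resize(im[b:d,a:c],None,fx=2,fy=2,interpolation=cv2.INTER_CUBIC)
    cv2.imwrite('pics/'+name,im[:,:,::-1]); 
def lm(cam,*qs):
    for q in qs:
        r=models.landmark_of(cam,q)
        print(cam,q,[(np.round(d['at'],4).tolist(),round(d['conf'],2)) for d in r[:2]])
def ray(cam,u,v,z):
    c=viewer.calibration(cam);K=np.array(c['camera_matrix']);T=np.array(c['pose'])
    d=T[:3,:3]@np.linalg.solve(K,[u,v,1]);o=T[:3,3];return o+d*(z-o[2])/d[2]
def pix(cam,p):
    c=viewer.calibration(cam);K=np.array(c['camera_matrix']);T=np.array(c['pose'])
    q=K@(T[:3,:3].T@(np.array(p)-T[:3,3]));return q[:2]/q[2]
E
python3 - <<'E'
from h import *
snap('top','t1.png');snap('scene','s1.png')
for c in('top','scene'): lm(c,'hub','pointer_tip','pin_top','stop_top','clamp_pivot','clamp_ball')
lm('top','wax_tin','drawer_knob','offcut')
s=ctrl.observe();print(s['time_s'],s['position'],s['eef_rot'],s['opening'])
E
```

```text
top hub [([0.5853, 0.0231, 0.0555], 0.75)]
top pointer_tip [([0.6871, -0.0322, 0.0568], 0.72)]
top pin_top [([0.727, 0.1378, 0.0901], 0.79), ([0.4563, -0.1915, 0.0555], 0.27)]
top stop_top [([0.6482, -0.1403, 0.0473], 0.59)]
top clamp_pivot [([0.4959, -0.1114, 0.0603], 0.56)]
top clamp_ball [([0.458, -0.1878, 0.0548], 0.7)]
scene hub [([0.581, 0.0227, 0.0611], 0.9), ([0.4546, -0.1846, 0.0588], 0.56)]
scene pointer_tip [([0.6899, -0.028, 0.0582], 0.66)]
scene pin_top [([0.5878, 0.0244, -0.0015], 0.71)]
scene stop_top [([0.6445, -0.1385, 0.045], 0.68), ([0.6191, 0.2315, -0.0009], 0.46)]
scene clamp_pivot [([0.4967, -0.1127, 0.0529], 0.83)]
scene clamp_ball [([0.4528, -0.1828, 0.0573], 0.66)]
top wax_tin [([0.7718, -0.0221, -0.0018], 0.7)]
top drawer_knob [([0.6155, 0.2337, 0.0037], 0.46)]
top offcut [([0.6671, -0.2484, 0.002], 0.79), ([0.4976, -0.1131, 0.0593], 0.27)]
0.85 [ 0.2512 -0.5995  0.2313] [[ 0.9223  0.3865  0.    ]
 [ 0.3865 -0.9223 -0.0001]
 [-0.      0.0001 -1.    ]] 0.08559485305454434
```

View pics/t1.png

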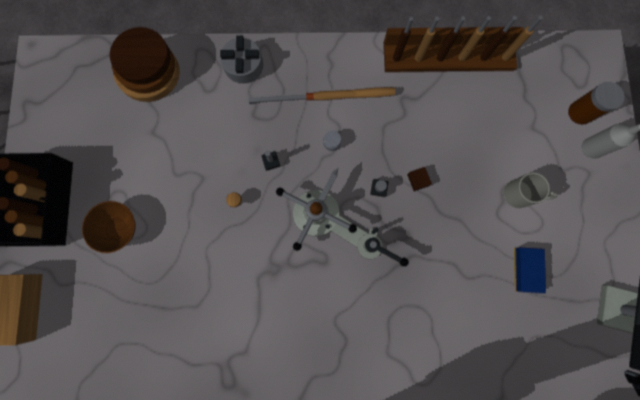

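View pics/s1.png

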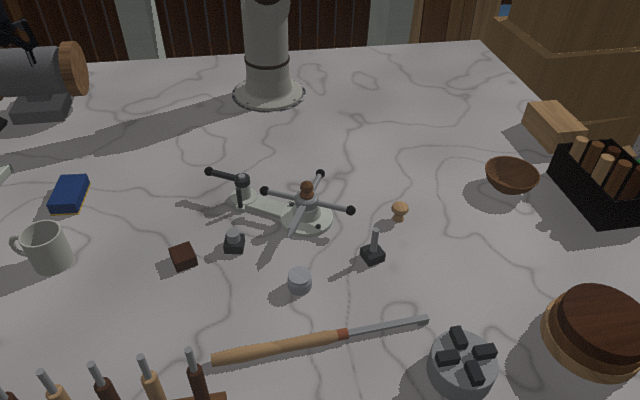

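The pin is left of the pointer in the robot's view (top image px 271,160). The short stop is on the right (380,186), the hub at (316,209) and the clamp ball at (404,262). The wheel has to turn about +66°. I'll push the rod nearest the robot on the left, whose ball is at (297,246).

Call:
apply_moves:
  twist:
    - [0, 0, 1.17]
    - [0, 0, 1.17]
    - [0, 0, 1.17]
    - [0, 0, 1.17]
    - [0, 0, 1.17]
    - [0, 0, 1.17]
    - [0, 0, 1.17]
    - [0, 0, 1.17]
    - [0, 0, 1.17]
    - [0, 0, 1.17]
    - [0, 0, 1.17]
    - [0, 0, 1.17]
  offset:
    - [11.2, 27.4, 0]
    - [11.2, 27.4, 0]
    - [11.2, 27.4, 0]
    - [11.2, 27.4, 0]
    - [11.2, 27.4, 0]
    - [11.2, 27.4, 0]
    - [11.2, 27.4, 0]
    - [11.2, 27.4, 0]
    - [11.2, 27.4, 0]
    - [11.2, 27.4, 0]
    - [11.2, 27.4, 0]
    - [11.2, 27.4, 0]
  grip: [255, 255, 255, 255, 255, 255, 255, 255, 255, 255, 255, 255]

```text
time_s: 2.05
position: [0.4789, -0.0425, 0.2318]
eef_rot: [[0.005, 1.0, 0.001], [1.0, -0.005, -0.001], [-0.001, 0.001, -1.0]]
ft_force: [0.7, -0.2, 0.1]
opening: 0.0002
gripper_force: 0.0
```

Call:
apply_moves:
  twist:
    - [0, 0, 0]
    - [0, 0, 0]
    - [0, 0, 0]
    - [0, 0, 0]
    - [0, 0, 0]
    - [0, 0, 0]
    - [0, 0, 0]
  offset:
    - [2.0, 5.0, 0]
    - [2.0, 5.0, 0]
    - [2.0, 5.0, 0]
    - [2.0, 5.0, -2]
    - [2.0, 5.0, -4]
    - [2.0, 5.0, -4]
    - [2.0, 5.0, -4]
  grip: [255, 255, 255, 255, 255, 255, 255]

```text
time_s: 2.75
position: [0.5279, 0.0812, 0.1316]
eef_rot: [[0.004, 1.0, -0.002], [1.0, -0.004, 0.001], [0.001, -0.002, -1.0]]
ft_force: [0.3, -0.8, 0.7]
opening: -0.0
gripper_force: 0.0
```

Run:
```python
from h import *
s=ctrl.observe();print(s['time_s'],s['position'],s['ft_force'])
a=viewer.capture('top')[120:290,210:430];b=viewer.capture('scene')[130:300,180:400]
im=np.vstack([cv2.resize(x,None,fx=3,fy=3,interpolation=cv2.INTER_CUBIC)[:,:, ::-1] for x in(a,)])
cv2.imwrite('pics/t2.png',im)
cv2.imwrite('pics/s2.png',cv2.resize(b,None,fx=3,fy=3,interpolation=cv2.INTER_CUBIC)[:,:,::-1])
```

```text
2.75 [0.5279 0.0812 0.1316] [ 0.3292 -0.8197  0.7436]
```

View pics/t2.png

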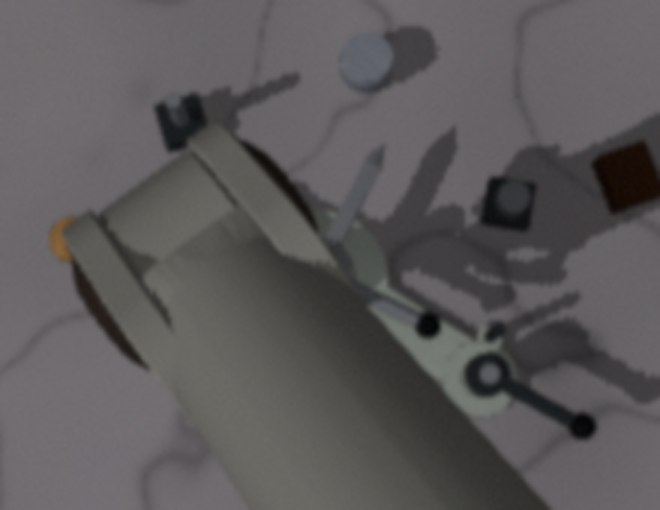

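View pics/s2.png

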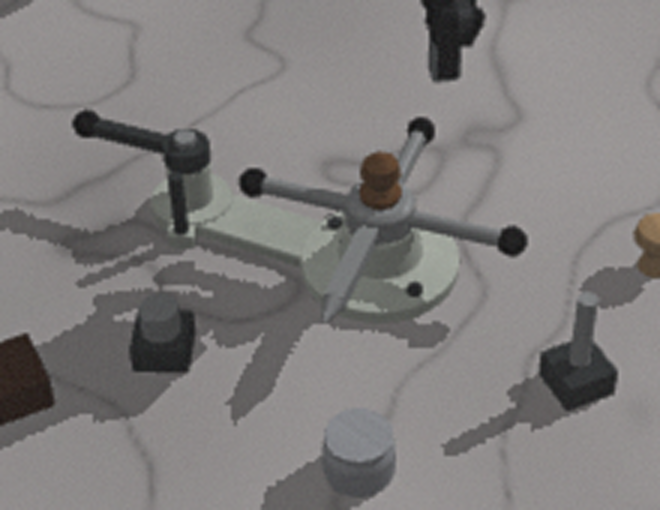

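Run:
```python
from h import *
f=lambda u,v,z:ray('scene',180+u/3,130+v/3,z)[:2]
g=lambda u,v,z:ray('top',210+u/3,120+v/3,z)[:2]
L=f(254,182,.057);R=f(512,240,.057);N=f(421,130,.057);T=f(328,318,.057)
h=(L+R)/2;print('balls',L,R,N,'tip',T,'hub',h)
for n,p in(('L',L),('R',R),('N',N),('T',T)):print(n,np.linalg.norm(p-h),np.degrees(np.arctan2(*(p-h)[::-1])))
print('pin',f(589,299,.085),g(174,100,.085),'tipTop',g(380,149,.06),'L top',g(428,325,.057))
print('clamp',f(86,124,.0565),f(186,140,.072),g(582,426,.06),g(489,374,.072),'stop',g(513,198,.046))
for q in(f(589,299,.085),g(174,100,.085)): print(np.degrees(np.arctan2(*(q-h)[::-1])),np.linalg.norm(q-h))
print('finger', f(444,78,.1316))
```

```text
balls [ 0.5403 -0.0624] [0.6331 0.1139] [0.4985 0.0725] tip [ 0.6888 -0.027 ] hub [0.5867 0.0258]
L 0.09962030913898737 -117.74605315561533
R 0.09962030913898742 62.25394684438462
N 0.0998152648062108 152.09234332479383
T 0.11492490565419088 -27.344262431953528
pin [0.7261 0.1425] [0.7216 0.1405] tipTop [ 0.6842 -0.0281] L top [ 0.5369 -0.0639]
clamp [ 0.4499 -0.1848] [ 0.5013 -0.1092] [ 0.4535 -0.1848] [ 0.4955 -0.1101] stop [ 0.6437 -0.1396]
39.933198006718825 0.1818103186793399
40.387665665804214 0.17707071642791777
finger [0.5328 0.0814]
```

Call:
apply_moves:
  twist:
    - [0, 0, -0.12]
    - [0, 0, -0.24]
    - [0, 0, -0.36]
    - [0, 0, -0.48]
    - [0, 0, -0.48]
    - [0, 0, -0.48]
    - [0, 0, -0.48]
  offset:
    - [0.3, 0.55, 0]
    - [0.3, 0.55, 0]
    - [0.3, 0.55, -1]
    - [0.3, 0.55, -2]
    - [0.3, 0.55, -3]
    - [0.3, 0.55, -3.45]
    - [0.3, 0.55, -3.45]
  grip: [255, 255, 255, 255, 255, 255, 255]

```text
time_s: 3.55
position: [0.5362, 0.0945, 0.0457]
eef_rot: [[0.465, 0.885, 0.001], [0.885, -0.465, 0.0], [0.0, 0.0, -1.0]]
ft_force: [-0.4, 0.4, 0.0]
opening: -0.0001
gripper_force: 0.0
```

Run:
```python
from h import *
s=ctrl.observe();p=s['position'];print(s['time_s'],p,s['ft_force'],s['joint_pos'],np.degrees(np.arctan2(s['eef_rot'][1][0],s['eef_rot'][0][0])))
h=np.array([.5855,.025])
for t in np.arange(152,222,5):
    a=np.radians(t);u=np.array([np.cos(a),np.sin(a)]);n=np.array([np.sin(a),-np.cos(a)])
    n=n if n@[0,1]>0 or t>180 else n
    q=h+.07*u+.0175*n; print(t,(q-p[:2])/.025)
```

```text
3.55 [0.5362 0.0945 0.0457] [-0.4101  0.3796  0.0137] [ 15.898   36.3281 -36.6178 111.0117  31.3077  42.8553 -66.7668] 62.26174679211534
152 [-0.1734 -0.8476]
157 [-0.3337 -1.0417]
162 [-0.4765 -1.2492]
167 [-0.6006 -1.4682]
172 [-0.7051 -1.6973]
177 [-0.7893 -1.9346]
182 [-0.8525 -2.1783]
187 [-0.8943 -2.4266]
192 [-0.9142 -2.6776]
197 [-0.9121 -2.9294]
202 [-0.8882 -3.18  ]
207 [-0.8424 -3.4276]
212 [-0.7753 -3.6703]
217 [-0.6873 -3.9062]
```

Call:
apply_moves:
  twist:
    - [0, 0, 0]
    - [0, 0, 0]
    - [0, 0, 0]
    - [0, 0, 0.04]
    - [0, 0, 0.08]
    - [0, 0, 0.12]
    - [0, 0, 0.16]
    - [0, 0, 0.2]
    - [0, 0, 0.24]
    - [0, 0, 0.28]
    - [0, 0, 0.32]
    - [0, 0, 0.36]
  offset:
    - [-0.1, -0.4, 0]
    - [-0.14, -0.65, 0]
    - [-0.17, -0.85, 0]
    - [-0.25, -0.95, 0]
    - [-0.33, -1.04, 0]
    - [-0.41, -1.14, 0]
    - [-0.48, -1.25, 0]
    - [-0.54, -1.36, 0]
    - [-0.6, -1.47, 0]
    - [-0.65, -1.58, 0]
    - [-0.7, -1.7, 0]
    - [-0.75, -1.81, 0]
  grip: [255, 255, 255, 255, 255, 255, 255, 255, 255, 255, 255, 255]

```text
time_s: 4.75
position: [0.5187, 0.0497, 0.0462]
eef_rot: [[0.122, 0.993, 0.004], [0.993, -0.122, 0.001], [0.002, 0.003, -1.0]]
ft_force: [1.7, 1.9, 0.3]
opening: 0.0002
gripper_force: 1.1
```

Run:
```python
from h import *
s=ctrl.observe();print(s['position'],s['ft_force'],s['joint_pos'])
lm('scene','hub')if 0 else None
viewer.capture('scene');lm('scene','pointer_tip')
```

```text
[0.5187 0.0497 0.0462] [1.695  1.9227 0.2618] [ 24.8073  36.0801 -41.7194 114.3253  35.3059  42.6077 -45.42  ]
scene pointer_tip [([0.7071, 0.0174, 0.0569], 0.78)]
```

Call:
apply_moves:
  twist:
    - [0, 0, 0.04]
    - [0, 0, 0.08]
    - [0, 0, 0.13]
    - [0, 0, 0.17]
    - [0, 0, 0.22]
    - [0, 0, 0.26]
    - [0, 0, 0.3]
    - [0, 0, 0.35]
    - [0, 0, 0.39]
    - [0, 0, 0.43]
    - [0, 0, 0.48]
    - [0, 0, 0.52]
  offset:
    - [-0.04, -0.12, 0]
    - [-0.07, -0.25, 0]
    - [-0.1, -0.37, 0]
    - [-0.125, -0.49, 0]
    - [-0.145, -0.62, 0]
    - [-0.155, -0.74, 0]
    - [-0.165, -0.87, 0]
    - [-0.165, -0.99, 0]
    - [-0.16, -1.12, 0]
    - [-0.15, -1.24, 0]
    - [-0.14, -1.37, 0]
    - [-0.12, -1.49, 0]
  grip: [255, 255, 255, 255, 255, 255, 255, 255, 255, 255, 255, 255]

```text
time_s: 6.05
position: [0.5145, 0.0128, 0.0457]
eef_rot: [[-0.387, 0.922, 0.001], [0.922, 0.387, 0.001], [0.0, 0.002, -1.0]]
ft_force: [0.2, 3.6, 1.9]
opening: 0.0001
gripper_force: 1.1
```

Run:
```python
from h import *
s=ctrl.observe();print(s['position'],s['ft_force'],s['joint_pos'])
b=viewer.capture('scene')[130:300,180:400];lm('scene','pointer_tip','hub')
cv2.imwrite('pics/s3.png',cv2.resize(b,None,fx=3,fy=3,interpolation=cv2.INTER_CUBIC)[:,:,::-1])
```

```text
[0.5145 0.0128 0.0457] [0.2398 3.5863 1.8662] [ 33.8232  38.522  -48.3968 114.9559  41.0456  45.0734 -16.3497]
scene pointer_tip [([0.6964, 0.0747, 0.0549], 0.9), ([0.7198, 0.1429, 0.0824], 0.73)]
scene hub [([0.5819, 0.0257, 0.0616], 0.84)]
```

View pics/s3.png

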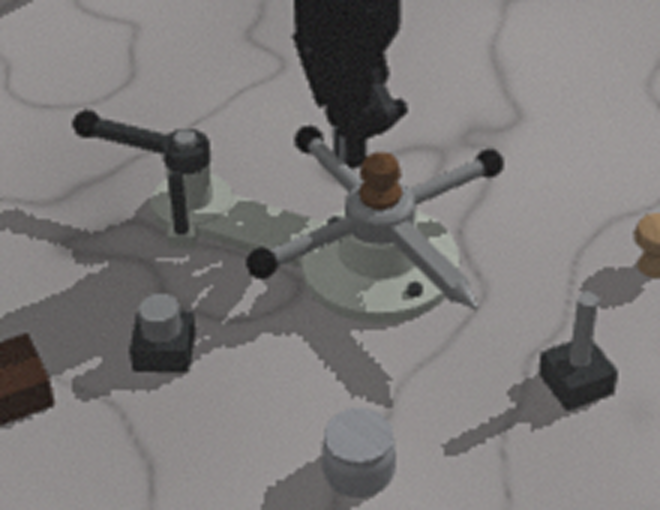

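The pointer tip is at crop px (478,303), at about 24–25°, with some 15° left to turn. The lever and the pin (589,299) haven't moved.

Call:
apply_moves:
  twist:
    - [0, 0, 0.03]
    - [0, 0, 0.06]
    - [0, 0, 0.09]
    - [0, 0, 0.12]
    - [0, 0, 0.15]
    - [0, 0, 0.18]
    - [0, 0, 0.18]
    - [0, 0, 0.18]
  offset:
    - [0.01, -0.08, 0]
    - [0.03, -0.17, 0]
    - [0.05, -0.25, 0]
    - [0.075, -0.33, 0]
    - [0.1, -0.41, 0]
    - [0.13, -0.49, 0]
    - [0.13, -0.49, 0]
    - [0.13, -0.49, 0]
  grip: [255, 255, 255, 255, 255, 255, 255, 255]

```text
time_s: 7.0
position: [0.5172, -0.0007, 0.0449]
eef_rot: [[-0.544, 0.839, -0.0], [0.839, 0.544, -0.0], [-0.0, -0.0, -1.0]]
ft_force: [0.0, 0.7, -0.5]
opening: -0.0
gripper_force: 0.2
```

Run:
```python
from h import *
s=ctrl.observe();print(s['position'],s['ft_force'])
b=viewer.capture('scene')[130:300,180:400];lm('scene','pointer_tip','hub','pin_top')
cv2.imwrite('pics/s4.png',cv2.resize(b,None,fx=3,fy=3,interpolation=cv2.INTER_CUBIC)[:,:,::-1])
```

```text
[ 0.5172 -0.0007  0.0449] [ 0.0152  0.702  -0.459 ]
scene pointer_tip [([0.6842, 0.0976, 0.055], 0.64)]
scene hub [([0.5811, 0.0273, 0.0594], 0.89)]
scene pin_top [([0.7219, 0.1421, 0.0823], 0.96), ([0.5807, 0.0225, 0.0599], 0.54)]
```

View pics/s4.png

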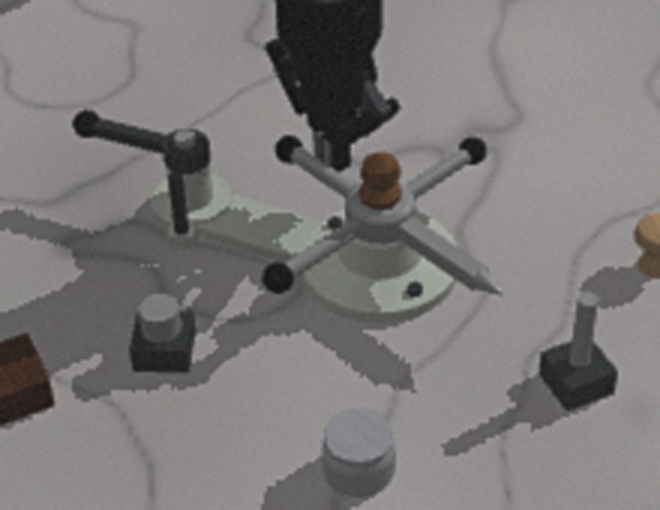

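The tip is now at crop px (497,292), with the balls at (278,277), (473,150) and (288,149).

Run:
```python
from h import *
f=lambda u,v,z:ray('scene',180+u/3,130+v/3,z)[:2]
L=f(278,277,.057);R=f(473,150,.057);N=f(288,149,.057);T=f(498,292,.057)
h=(L+R)/2;d=(R-L);print('hub',h)
hh=np.array([.5862,.0256])
ang=lambda v:np.degrees(np.arctan2(v[1],v[0]))
print('from LR',ang(d)-90,'N',ang(hh-N),'T',ang(T-hh),'L',ang(L-hh)+90,'R',ang(R-hh)-90)
for P in(f(589,299,.085),np.array([.7219,.1421]),np.array([.727,.138])):print('pin',P,ang(P-hh))
```

```text
hub [0.5865 0.0258]
from LR 35.13016680943437 N 35.96287636927783 T 34.527825590779635 L 35.348915139089705 R 34.9113769837154
pin [0.7261 0.1425] 39.86705105629797
pin [0.7219 0.1421] 40.646466879787845
pin [0.727 0.138] 38.600207950157476
```

Call:
apply_moves:
  twist:
    - [0, 0, 0.03]
    - [0, 0, 0.06]
    - [0, 0, 0.08]
    - [0, 0, 0.08]
    - [0, 0, 0.08]
  offset:
    - [0.03, -0.08, 0]
    - [0.06, -0.15, 0]
    - [0.085, -0.215, 0]
    - [0.085, -0.215, 0]
    - [0.085, -0.215, 0]
  grip: [255, 255, 255, 255, 255]

```text
time_s: 7.7
position: [0.5194, -0.0056, 0.045]
eef_rot: [[-0.61, 0.793, -0.0], [0.793, 0.61, 0.0], [0.0, -0.0, -1.0]]
ft_force: [-0.0, 0.8, 0.4]
opening: 0.0001
gripper_force: 0.7
```

Call:
apply_moves:
  twist:
    - [0, 0, 0]
    - [0, 0, 0]
    - [0, 0, 0]
    - [0, 0, 0]
    - [0, 0, 0]
    - [0, 0, 0]
    - [0, 0, 0]
  offset:
    - [-0.3, 0.4, 0]
    - [-0.6, 0.8, 0]
    - [-0.6, 0.8, 1]
    - [-0.6, 0.8, 3]
    - [-0.6, 0.8, 4]
    - [-0.6, 0.8, 4]
    - [-0.6, 0.8, 4]
  grip: [255, 255, 255, 255, 255, 255, 255]

```text
time_s: 8.4
position: [0.5041, 0.0148, 0.1452]
eef_rot: [[-0.61, 0.792, 0.001], [0.792, 0.61, -0.001], [-0.002, -0.0, -1.0]]
ft_force: [-0.8, 0.4, -0.6]
opening: -0.0004
gripper_force: 0.0
```

Run:
```python
from h import *
s=ctrl.observe();print(s['position'],s['ft_force'],s['joint_pos'])
b=viewer.capture('scene')[130:300,180:400];lm('scene','pointer_tip','hub')
cv2.imwrite('pics/s5.png',cv2.resize(b,None,fx=3,fy=3,interpolation=cv2.INTER_CUBIC)[:,:,::-1])
```

```text
[0.5041 0.0148 0.1452] [-0.8117  0.3719 -0.553 ] [ 43.3492  31.3735 -60.7785 113.2511  33.6967  55.208    3.3767]
scene pointer_tip [([0.6789, 0.1014, 0.0553], 0.79), ([0.6691, -0.2442, 0.0005], 0.24)]
scene hub [([0.5827, 0.0226, 0.058], 0.96), ([0.619, 0.2331, -0.0005], 0.6)]
```

View pics/s5.png

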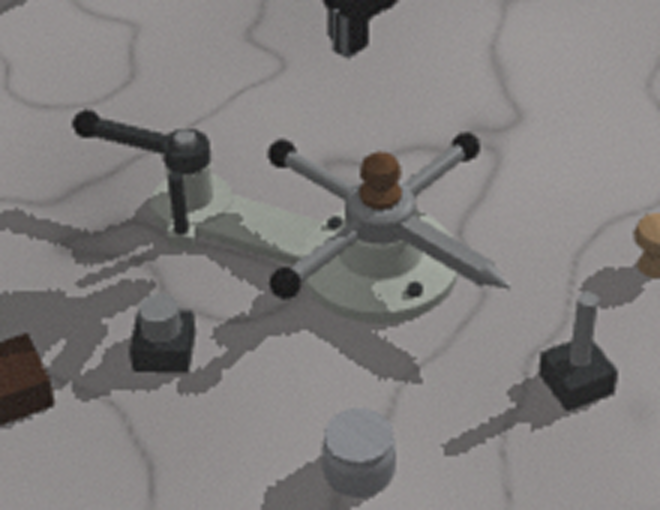

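Run:
```python
from h import *
f=lambda u,v,z:ray('scene',180+u/3,130+v/3,z)[:2]
L=f(285,283,.057);R=f(466,146,.057);N=f(281,153,.057);T=f(509,286,.057)
h=(L+R)/2;d=(R-L);hh=np.array([.5862,.0256])
ang=lambda v:np.degrees(np.arctan2(v[1],v[0]))
print('hub',h,'LR',ang(d)-90,'N',ang(hh-N),'T',ang(T-hh))
for k,P in enumerate((f(589,299,.085),f(582,362,.024),np.array([.7219,.1421]),np.array([.7216,.1405]))):print('pin',P,ang(P-hh))
```

```text
hub [0.587  0.0257] LR 39.3927452843119 N 40.0090384069623 T 39.27567581564837
pin [0.7261 0.1425] 39.86705105629797
pin [0.7269 0.1436] 39.97281406247865
pin [0.7219 0.1421] 40.646466879787845
pin [0.7216 0.1405] 40.317827733520986
```

The pointer is at about 39.5° and the pin at about 40°, which is an offset of roughly 2 mm. Next is the clamp lever.

Call:
apply_moves:
  twist:
    - [0, 0, 0]
    - [0, 0, 0]
    - [0, 0, 0]
    - [0, 0, 0]
    - [0, 0, 0]
    - [0, 0, 0]
    - [0, 0, 0]
    - [0, 0, 0]
  offset:
    - [-1.3, -1, 0]
    - [-2.6, -3, 0]
    - [-2.6, -5, 0]
    - [-2.6, -6.6, 0]
    - [-2.6, -6.6, 0]
    - [-2.6, -6.6, -2]
    - [-2.6, -6.6, -4]
    - [-2.6, -6.6, -4]
  grip: [255, 255, 255, 255, 255, 255, 255, 255]

```text
time_s: 9.35
position: [0.4336, -0.1484, 0.0394]
eef_rot: [[-0.61, 0.792, -0.012], [0.792, 0.61, 0.006], [0.012, -0.006, -1.0]]
ft_force: [-1.3, -0.3, 0.1]
opening: 0.0003
gripper_force: 0.0
```

Run:
```python
from h import *
s=ctrl.observe();p=s['position'];print(s['time_s'],p,s['ft_force'],s['joint_pos'])
c=np.array([.498,-.110])
for t in range(-121,-20,10):
    a=np.radians(t);u=np.array([np.cos(a),np.sin(a)]);n=np.array([np.sin(a),-np.cos(a)])
    print(t,(c+.065*u+.023*n-p[:2])/.025)
```

```text
9.35 [ 0.4336 -0.1484  0.0394] [-1.3446 -0.2849  0.0946] [ 58.414   37.0929 -52.3178 121.9156  43.8754  43.2154  14.6881]
-121 [ 0.4477 -0.2202]
-111 [ 0.7848 -0.563 ]
-101 [ 1.1762 -0.842 ]
-91 [ 1.6102 -1.0489]
-81 [ 2.0735 -1.1773]
-71 [ 2.552  -1.2232]
-61 [ 3.0313 -1.1854]
-51 [ 3.4967 -1.0649]
-41 [ 3.9341 -0.8654]
-31 [ 4.3302 -0.5931]
-21 [ 4.673 -0.256]
```

Call:
apply_moves:
  twist:
    - [0, 0, 0]
    - [0, 0, 0]
    - [0, 0, 0]
    - [0, 0, 0]
    - [0, 0, 0]
    - [0, 0, 0]
    - [0, 0, 0]
    - [0, 0, 0]
    - [0, 0, 0]
    - [0, 0, 0]
    - [0, 0, 0]
    - [0, 0, 0]
  offset:
    - [0.1, -0.08, 0]
    - [0.25, -0.17, 0]
    - [0.42, -0.34, 0]
    - [0.58, -0.51, 0]
    - [0.78, -0.66, 0]
    - [0.98, -0.79, 0]
    - [1.2, -0.9, 0]
    - [1.41, -1.0, 0]
    - [1.64, -1.07, 0]
    - [1.87, -1.13, 0]
    - [2.11, -1.16, 0]
    - [2.35, -1.17, 0]
  grip: [255, 255, 255, 255, 255, 255, 255, 255, 255, 255, 255, 255]

```text
time_s: 10.55
position: [0.4985, -0.1799, 0.0449]
eef_rot: [[-0.61, 0.793, -0.0], [0.793, 0.61, -0.0], [0.0, -0.0, -1.0]]
ft_force: [-1.5, 1.2, 0.0]
opening: 0.0004
gripper_force: 0.9
```

Run:
```python
from h import *
s=ctrl.observe();print(s['position'],s['ft_force'],s['joint_pos'])
b=viewer.capture('scene')[130:300,180:400];lm('scene','clamp_ball')
cv2.imwrite('pics/s6.png',cv2.resize(b,None,fx=3,fy=3,interpolation=cv2.INTER_CUBIC)[:,:,::-1])
```

```text
[ 0.4985 -0.1799  0.0449] [-1.4579  1.1959  0.0115] [ 56.4737  41.342  -51.2271 112.7103  44.0207  47.8431  18.0044]
scene clamp_ball [([0.5251, -0.1903, 0.0561], 0.98), ([0.6482, -0.1358, 0.0458], 0.62)]
```

View pics/s6.png

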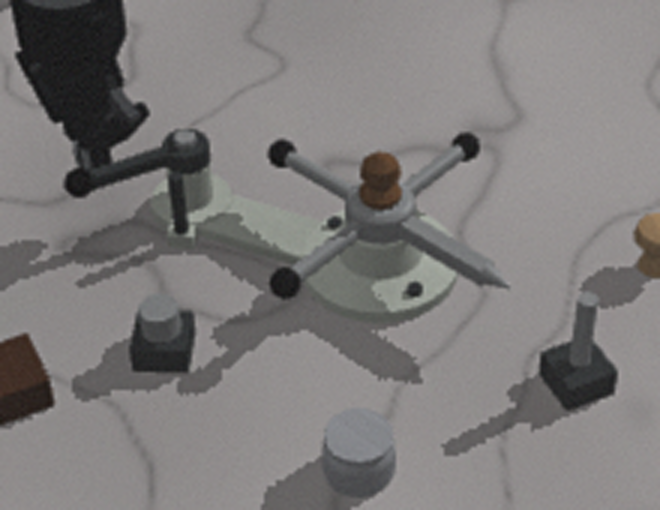

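Call:
apply_moves:
  twist:
    - [0, 0, 0]
    - [0, 0, 0]
    - [0, 0, 0]
    - [0, 0, 0]
    - [0, 0, 0]
    - [0, 0, 0]
    - [0, 0, 0]
  offset:
    - [0.16, 0.01, 0]
    - [0.32, 0.02, 0]
    - [0.48, 0.04, 0]
    - [0.63, 0.07, 0]
    - [0.77, 0.11, 0]
    - [0.9, 0.15, 0]
    - [0.9, 0.15, 0]
  grip: [255, 255, 255, 255, 255, 255, 255]

```text
time_s: 11.35
position: [0.5216, -0.1758, 0.0452]
eef_rot: [[-0.61, 0.792, 0.001], [0.792, 0.61, 0.0], [-0.001, 0.001, -1.0]]
ft_force: [0.2, 0.4, 0.2]
opening: -0.0
gripper_force: 0.0
```

Run:
```python
from h import *
s=ctrl.observe();print(s['position'],s['ft_force'])
viewer.capture('scene');lm('scene','clamp_ball')
f=lambda u,v,z:ray('scene',180+u/3,130+v/3,z)[:2]
for z,uv in((.012,(181,230)),(.065,(178,176))):
    P=f(*uv,z);d=P-[.498,-.110];print(P,np.degrees(np.arctan2(d[1],d[0])),np.linalg.norm(d))
```

```text
[ 0.5216 -0.1758  0.0452] [0.2407 0.4499 0.185 ]
scene clamp_ball [([0.5485, -0.1782, 0.0561], 0.96)]
[ 0.5352 -0.1202] -15.282780906123078 0.03855676420894615
[ 0.5341 -0.1177] -12.10735268761618 0.03688550396731307
```

Call:
apply_moves:
  twist:
    - [0, 0, 0]
    - [0, 0, 0]
    - [0, 0, 0]
    - [0, 0, 0]
    - [0, 0, 0]
    - [0, 0, 0]
    - [0, 0, 0]
    - [0, 0, 0]
  offset:
    - [0.14, 0.05, 0]
    - [0.27, 0.11, 0]
    - [0.38, 0.16, 0]
    - [0.48, 0.21, 0]
    - [0.58, 0.27, 0]
    - [0.69, 0.34, 0]
    - [0.76, 0.39, 0]
    - [0.76, 0.39, 0]
  grip: [255, 255, 255, 255, 255, 255, 255, 255]

```text
time_s: 12.25
position: [0.5397, -0.1663, 0.045]
eef_rot: [[-0.61, 0.792, -0.0], [0.792, 0.61, -0.0], [-0.0, -0.0, -1.0]]
ft_force: [-2.3, -0.5, 0.6]
opening: -0.0002
gripper_force: 1.1
```

Call:
apply_moves:
  twist:
    - [0, 0, 0]
    - [0, 0, 0]
    - [0, 0, 0]
  offset:
    - [0.06, 0.05, 0]
    - [0.11, 0.09, 0]
    - [0.11, 0.09, 0]
  grip: [255, 255, 255]

```text
time_s: 12.55
position: [0.5399, -0.166, 0.0448]
eef_rot: [[-0.609, 0.793, -0.005], [0.793, 0.609, -0.003], [0.001, -0.006, -1.0]]
ft_force: [-8.9, -4.3, 6.0]
opening: -0.0001
gripper_force: 4.4
```

Run:
```python
from h import *
s=ctrl.observe();print(s['position'],s['ft_force'])
b=viewer.capture('scene')[130:300,180:400];lm('scene','clamp_ball','pointer_tip')
cv2.imwrite('pics/s7.png',cv2.resize(b,None,fx=3,fy=3,interpolation=cv2.INTER_CUBIC)[:,:,::-1])
```

```text
[ 0.5399 -0.166   0.0448] [-8.9481 -4.2879  6.0475]
scene clamp_ball [([0.5656, -0.1597, 0.0561], 0.83)]
scene pointer_tip [([0.6777, 0.1025, 0.0575], 0.83)]
```

View pics/s7.png

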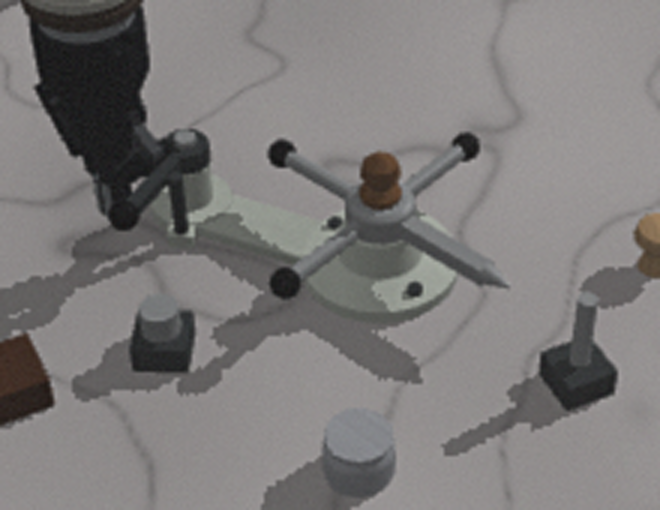

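The lever is hard against something: the force is about 10 N with no further movement. The ball is at crop px (124,215), and the wheel is unchanged. I'll back off and measure the swing.

Call:
apply_moves:
  twist:
    - [0, 0, 0]
    - [0, 0, 0]
    - [0, 0, 0]
    - [0, 0, 0]
    - [0, 0, 0]
    - [0, 0, 0]
    - [0, 0, 0]
    - [0, 0, 0]
  offset:
    - [-0.2, -0.25, 0]
    - [-0.5, -0.7, 0]
    - [-0.7, -1.0, 0]
    - [-0.7, -1.0, 1]
    - [-0.7, -1.0, 3]
    - [-0.7, -1.0, 5]
    - [-0.7, -1.0, 5]
    - [-0.7, -1.0, 5]
  grip: [255, 255, 255, 255, 255, 255, 255, 255]

```text
time_s: 13.5
position: [0.5258, -0.1901, 0.1716]
eef_rot: [[-0.609, 0.793, 0.003], [0.793, 0.609, -0.002], [-0.003, 0.001, -1.0]]
ft_force: [0.3, 0.2, 0.4]
opening: -0.0002
gripper_force: 0.0
```

Run:
```python
from h import *
s=ctrl.observe();print(s['time_s'],s['position'],s['ft_force'])
b=viewer.capture('scene')[130:300,180:400];lm('scene','clamp_ball','clamp_pivot','pin_top','stop_top')
cv2.imwrite('pics/s8.png',cv2.resize(b,None,fx=3,fy=3,interpolation=cv2.INTER_CUBIC)[:,:,::-1])
f=lambda u,v,z:ray('scene',180+u/3,130+v/3,z)[:2]
# circle through the ball px positions -> pivot and swing
A,B,C=f(86,124,.0615),f(78,181,.0615),f(124,215,.0615)
print(A,B,C)
for c in([.498,-.110],[.4965,-.1105],[.5,-.11]):
    print(c,[ (round(float(np.degrees(np.arctan2(*(P-c)[::-1]))),1),round(float(np.linalg.norm(P-c)),4)) for P in(A,B,C)])
```

```text
13.5 [ 0.5258 -0.1901  0.1716] [0.26   0.1637 0.3865]
scene clamp_ball [([0.5665, -0.1617, 0.0555], 0.68)]
scene clamp_pivot [([0.4974, -0.1102, 0.0553], 0.81)]
scene pin_top [([0.7241, 0.1427, 0.0851], 0.97)]
scene stop_top [([0.6469, -0.1369, 0.0462], 0.84)]
[ 0.4564 -0.1842] [ 0.5241 -0.191 ] [ 0.5674 -0.1587]
[0.498, -0.11] [(-119.3, 0.0851), (-72.1, 0.0851), (-35.1, 0.0848)]
[0.4965, -0.1105] [(-118.5, 0.0839), (-71.1, 0.0851), (-34.2, 0.0857)]
[0.5, -0.11] [(-120.4, 0.0861), (-73.4, 0.0845), (-35.9, 0.0831)]
```

View pics/s8.png

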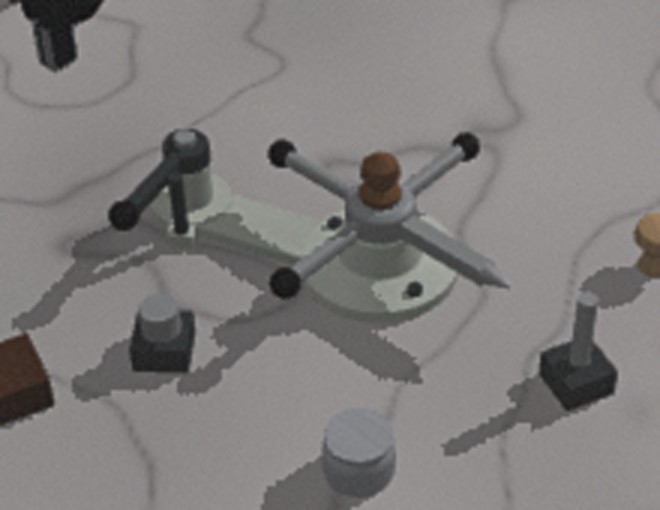

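The lever swung 84°, or about 1.47 rad, from its start position and stopped hard, which matches its stop at 1.5. The wheel is aimed at the pin and the robot touches nothing, so I'm handing in.

```bash
python3 -c "
from plant import ctrl
print(ctrl.close_job())"
```

```text
the job is handed in; nothing more can be done
None
```

I handed the job in at about 14 s, and the hand-in call returned no verdict: the pointed arm is aimed at the index pin to within about 1° (2–3 mm), the clamp lever is against its stop after swinging about 1.47 rad, and I saw no sign that anything else on the bench moved.

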